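# Index the gear blank to the next station with the spring plunger

## Task

The gear blank is bolted to the arm of a small indexing fixture. Pull up the spring plunger at the end of the arm by its black knob, swing the arm round to the next hole, the one beside the upright post (not the one beside the low screw), and let the plunger snap fully home in it. Let go, and leave the other things on the bench where they are.

Things in the scene. Friction and masses are not known exactly. Their poses are not given: they have to be found in the camera images.
- index_base: Indexing fixture, fixed to the bench: dark flange disc, 192 mm diameter, 8 mm thick; on it a bright round index plate, 166 mm diameter, top 24 mm above the bench, with eight countersunk holes every 45 degrees on a 66 mm radius circle (mouths 21 mm wide, tapering to 13 mm). Origin: centre of the underside. z up; x points from the starting hole to the pivot axis.
- pivot (a point): Point on the arm's vertical pivot axis, at the centre of the fixture and of its circle of holes, at the top face of the index plate (24 mm above the bench).
- index_arm (a joint): Angle of the grey arm about the vertical pivot axis, rad: 0 at the start, positive counter-clockwise from above, range -1.9 to 1.9. The next holes are at +0.785 and -0.785. With the plunger out it turns with little friction and stays where left; with it home it has about 0.025 rad of play each way. Arm 22 mm wide, its top 40 mm above the bench; it ends under the knob.
- gear (a point): Toothed steel gear blank fixed on the arm at the pivot axis, 72 mm diameter, 24 mm high, its top 67 mm above the bench; the stud and nut on it reach 83 mm. Turns with the arm. This point: centre of its underside.
- plunger (a joint): Height of the spring plunger above fully home, m: 0 home, 0.022 at its upper stop. Its 10 mm round-nosed pin reaches 15 mm below the plate's top, so it must be up over 0.015 to swing across the plate, on which it rests at 0.015 if let go between holes. The spring pushes down with 6 N at home, 12.6 N at the stop. Released within about 6 mm of a hole's centre it slips in by itself.
- knob (a point): Centre of the plunger's upright black knob (26 mm diameter, 44 mm high, straight-sided for the middle 34 mm; round, so it may be gripped from above at any yaw), 81 mm above the bench with the plunger home, rising with it. It stands at the arm's outer end, 66 mm from the pivot axis; its sides are free all round.
- post: Upright bright steel post, 12 mm diameter, 42 mm high, top 50 mm above the bench, fixed on the flange 89.5 mm from the pivot axis, in line with the axis and the target hole (23.5 mm outside that hole's centre), beside one of the two holes next to the starting one. Origin: centre of its underside.
- low_screw: Low dark socket-head screw, 12 mm diameter, 6 mm high, on the flange in the same way beside the hole on the other side of the starting one: the wrong hole. Origin: centre of its underside. Three more such screws stand round the far side of the flange.
- v_block: Loose steel V-block, 50x60x45 mm, bystander; origin at the centre of its underside.
- spanner: Loose flat double-ended spanner, 226 mm long, 8 mm thick, bystander; origin at the centre of its underside.
- nut_tin: Loose open tin of nuts, 74 mm diameter, 45 mm high, bystander; origin at the centre of its underside.
- oil_can: Loose copper oil can with a long spout, 177 mm high, bystander; origin at the centre of its underside.
- bolt: Loose hexagon bolt with nut, 70 mm long, lying, bystander; origin at the centre of its underside.
- pliers: Loose pliers, 170 mm long, lying flat, bystander; origin at the centre of their underside.

How it is judged:
On the way:
1. the plunger is pulled up out of its hole (more than 13 mm) (value of joint plunger above 0.013 m), for 0.1 s.
At the end, for the whole second after the job is handed in: The plunger is fully home (within 4 mm of its lowest position) in the hole beside the upright post (knob's axis within 32 mm of the post's, which holds for that hole only), and the arm is at rest (value of joint plunger below 0.004 m and horizontal distance between knob and post below 0.032 m and velocity of joint index_arm between -0.05 and 0.05 rad/s); the robot touches nothing.
It fails at once if the V-block, spanner, nut tin, oil can, bolt or pliers is shifted by more than 30 mm (distance of any of v_block, spanner, nut_tin, oil_can, bolt, pliers from where it was at the start of the episode above 0.03 m).
It also fails if it takes over 35 s, if anything falls off the work surface, if the arm or the gripper's body presses on something with over 40 N, if the wrist force passes 120 N, or if a joint passes its speed limit or range.

## Robot

A 7-joint arm with a two-finger parallel gripper is mounted at the origin on a cart in front of the work surface, level with it; the furniture and walls round the work are solid. World frame = base frame: x ahead of the robot, y to its left, z up, the work surface at z = 0. Lengths are in m, angles in rad, forces in N, time in s.
With the tool pointing down it reaches from about 0.4 to 0.9 m from the base axis. Payload 5.5 kg.
Tool frame: the origin (TCP) lies at the very end of the fingers, on their centre line; the grasp point (between the pads) lies 19 mm behind it; z points along the fingers, y is the line along which they close (so a half turn about z gives the same grasp; the last joint's range is limited). The gripper opens to 92 mm and grips with 3 to 60 N. Pads are 19 mm wide; open, the fingers measure 130 mm over their backs; the gripper's body (75 mm by 190 mm) begins 47 mm behind the grasp point.
Start: joints at [1.496, 0.501, -0.427, 1.55, 0.221, 1.138, -0.21], TCP at [0.215, -0.613, 0.227] pointing down, gripper open.
Joint ranges: [-2.88, 2.88], [-0.31, 2.03], [-1.54, 1.56], [0.2, 2.42], [-1.41, 4.55], [0.19, 2.02], [-2.57, 2.57]. Speed limits (rad/s): [2.57, 2.57, 3.14, 3.14, 3.14, 3.14, 3.14].

## Interface

Orientations are given as a rotation vector (axis times angle).
In Python, from station import get_obs, capture, sign_off gives the robot as it stands.
- The arm moves only by the shell command python3 -m creep 'ROWS' [FORCE]. ROWS is JSON, a list of rows, each an object of numbers: "grip": the closure, from 0 (fully open) to 1 (shut); "x", "y", "z": the shift along the tool's x, y, z in cm; "ax", "ay", "az": the turn, a rotation vector about the tool's x, y, z in rad. A call has 1 to 12 rows; each row shifts and turns the commanded pose from where the row before left it, along the tool's axes as they then stand; what a row does not reach is not made up. A row lasts 1/10 s, in which the tool goes at most 50 mm and 8.59 degrees, less where a joint would pass 70% of its speed; a pose out of reach is approached as far as the arm can. A call is refused whole if a number of a shift passes 5 or a number of a turn 0.15, either way. A call with a gripper value outside its range is refused whole. The fingers move at their own pace and stop on an object; FORCE is the grip in N (left out, the last holds). Time passes only in rows, so rows that do not move let the fingers close. It gives the time, the measured TCP pose, the force and the opening at its end, in the units of the state.
- get_obs(): the state, without advancing time (a new reading comes with each control period).
- capture(name): name is "side" or "top" or "wrist"; returns a dict with "frame" (420x560x3 uint8, blue, green, red), "z_map" (420x560 float32, m along the optical axis (not along the pixel's ray), 0 where there is no reading), "fx", "fy", "cx", "cy" (pixels), "position" and "rotation" of the camera in the world. Camera axes: x right, y up, looking along -z (the intrinsics and any distortion apply to the point x, -y, -z); pixel columns grow to the right and rows downward; lengths in m; the calibration is good to about 2 mm. A picture is of the moment at which its call begins.
- sign_off(): hands the job in, once; it reports no verdict.
The state is a dict: "time_s": time; "joint_positions": joint angles; "qvel": joint speeds; "joint_torque": joint torques, N m; "eef_pos": TCP position; "eef_rot": TCP orientation; "wrist_force": force on the tool from outside, world axes, zero at the start; "wrist_torque": the same for the moment, N m; "finger_gap": finger opening in m.
Only numpy, scipy, OpenCV 4.12 (cv2) and the standard library are available. Lean on these libraries where they do the work, as an engineer would, in place of code of your own. Each camera call takes 0.05 s, during which the arm holds its last target. There are 200 camera calls.

## Working session

There is one attempt and no reset: what is moved stays moved. The work goes in short steps, Python scripts to look and compute and a shell command to move; the robot and the scene stay as the last step left them, time stands still between calls to the robot, and variables do not carry over. Pictures are saved under pics/ and viewed, on a budget of 10 in all, crops included, one or two more only if the job needs it, and the job is handed in when it is done.

```bash
mkdir -p pics
cat > h.py <<'E'
import numpy as np, cv2
from station import get_obs, capture
def pt(c,u,v,z=None):
    """world point of pixel: from depth, or on plane z"""
    K=np.array([(u-c['cx'])/c['fx'],-(v-c['cy'])/c['fy'],-1.0])
    R=np.array(c['rotation']); 
    if R.shape!=(3,3): R=cv2.Rodrigues(R.astype(float))[0]
    p=np.array(c['position']); d=R@K
    s=c['z_map'][int(round(v)),int(round(u))] if z is None else (z-p[2])/d[2]
    return p+s*d
E
python3 - <<'E'
from h import *
o=get_obs(); print(o)
for n in ('top','side'):
    c=capture(n); cv2.imwrite(f'pics/{n}0.png',c['frame']); print({k:v for k,v in c.items() if k not in('frame','z_map')})
    np.savez(f'{n}0.npz',**c)
E
```

```text
{'time_s': 0.0, 'joint_positions': array([ 1.49623449,  0.50183867, -0.426756  ,  1.55141913,  0.22079338,
        1.13827757, -0.21025699]), 'qvel': array([-4.90385786e-05,  6.22326660e-04, -9.33878848e-04, -1.86852032e-04,
       -1.15745023e-03, -8.84667447e-04, -1.24222306e-03]), 'joint_torque': array([ 3.85369949e-04, -5.66585577e+01, -5.81631482e+00, -2.79116213e+01,
       -6.89283293e-02,  3.08057503e-02,  1.29439804e-04]), 'eef_pos': array([ 0.21511057, -0.61265629,  0.22569383]), 'eef_rot': array([-3.09503466e+00, -5.27811307e-01,  4.04100134e-04]), 'wrist_force': array([-0.45658853,  0.37716321, -0.0545337 ]), 'wrist_torque': array([-0.00841016,  0.0229815 ,  0.01670476]), 'finger_gap': 0.0918207101524846}
{'fx': 469.97468454627113, 'fy': 469.97468454627113, 'cx': 277.64377875523974, 'cy': 208.72016682319259, 'position': array([ 0.30521495, -0.05692102,  1.39761054]), 'rotation': array([ 0.13980118, -0.10677469, -1.55865104])}
{'fx': 390.30206170476436, 'fy': 390.30206170476436, 'cx': 275.6916609750977, 'cy': 214.1495553877836, 'position': array([0.51508719, 1.01746138, 0.87478228]), 'rotation': array([-0.01664094, -1.39782498, -2.7939077 ])}
```

View pics/top0.png

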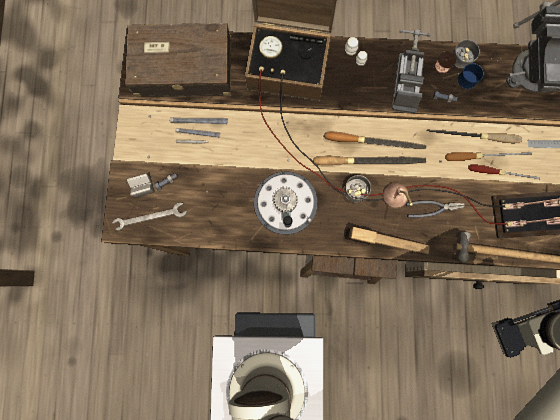

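View pics/side0.png

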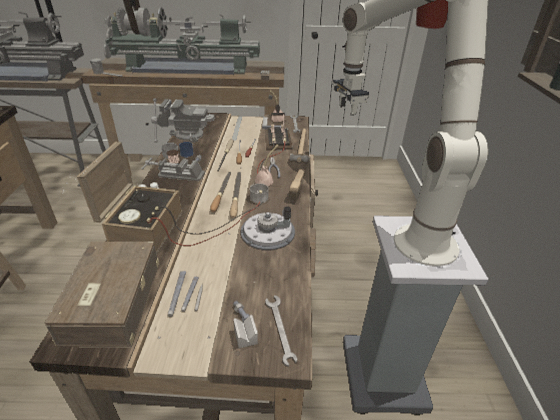

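The top view shows the fixture at about (286,202) with the knob at (288,221), on the robot's side of it. The nut tin (357,187) and oil can (396,195) are to its right. The side view shows the fixture at (268,230) and the knob at (287,213). Next I'll enlarge the fixture and measure it.

Run:
```python
from h import *
t=dict(np.load('top0.npz')); s=dict(np.load('side0.npz'))
a=cv2.resize(t['frame'][160:245,245:330],(400,400),interpolation=cv2.INTER_CUBIC)
b=cv2.resize(s['frame'][190:260,230:310],(400,400),interpolation=cv2.INTER_CUBIC)
cv2.imwrite('pics/crop.png',np.hstack([a,b]))
# world points from depth, top view
v,u=np.mgrid[160:245,245:330]
P=np.array([pt(t,x,y) for x,y in zip(u.ravel(),v.ravel())])
g=t['frame'][160:245,245:330].reshape(-1,3)
pl=(abs(P[:,2]-.024)<.004)&(g.min(1)>120)
m=np.zeros((85,85),np.uint8); m.ravel()[pl]=255
c=max(cv2.findContours(m,0,1)[0],key=cv2.contourArea)
e=cv2.fitEllipse(cv2.convexHull(c)); print('plate px',e,'world',pt(t,e[0][0]+245,e[0][1]+160,.024))
k=(P[:,2]>.094)&(P[:,2]<.115); print('knob top n',k.sum(),P[k].mean(0),P[k].std(0), 'z',np.percentile(P[k][:,2],[5,50,95]))
q=(P[:,2]>.06)&(P[:,2]<.09); print('gear',q.sum(),P[q].mean(0))
h=(P[:,2]>.04)&(P[:,2]<.056); 
pc=pt(t,e[0][0]+245,e[0][1]+160,.024)
r=np.hypot(*(P[:,:2]-pc[:2]).T)
w=h&(r>.078)&(r<.1); print('post',w.sum(),P[w])
print('desk z',np.median([pt(t,x,235)[2] for x in range(200,230)]))
```

```text
plate px ((40.23106002807617, 41.50555419921875), (54.92084884643555, 55.678462982177734), 85.06559753417969) world [ 0.54465387 -0.0491111   0.024     ]
knob top n 65 [ 0.47920049 -0.05542021  0.10213155] [0.006469   0.00625051 0.00265317] z [0.09766076 0.10174059 0.10645905]
gear 269 [ 0.54275041 -0.04950834  0.06643026]
post 14 [[ 0.49203928 -0.11540557  0.05088219]
 [ 0.49266861 -0.11849094  0.04649939]
 [ 0.49246257 -0.12130755  0.04813803]
 [ 0.49008937 -0.11281915  0.04365654]
 [ 0.48939017 -0.11549038  0.04893408]
 [ 0.4884806  -0.1180686   0.05575071]
 [ 0.48913305 -0.12116306  0.05113005]
 [ 0.48684858 -0.11272452  0.04597726]
 [ 0.48665465 -0.11554935  0.04758082]
 [ 0.48675192 -0.1184658   0.04701755]
 [ 0.48589711 -0.12104651  0.05353677]
 [ 0.48408842 -0.1156652   0.04491792]
 [ 0.48347558 -0.11834207  0.04971609]
 [ 0.48435836 -0.12153768  0.04320549]]
desk z 0.0006783979186260058
```

View pics/crop.png

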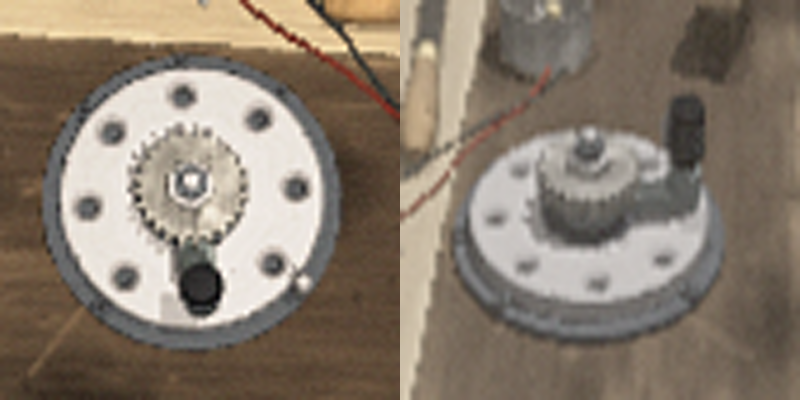

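Measurements agree with the given sizes:

| Item | Position (m) | Check |
|---|---|---|
| Pivot | (0.544, -0.049) | – |
| Knob | (0.479, -0.055) | radius 65 mm, given 66 mm |
| Post | (0.488, -0.117) | radius 88 mm, given 89.5 mm, top at about 49 mm |

The post is +45° (counter-clockwise) from the arm, so the target knob position is about (0.502, -0.100). I'll set out now at the present height.

```bash
python3 -m creep '[{"x":1,"y":-1},{"x":3,"y":-3},{"x":3.4,"y":-3.4},{"x":3.4,"y":-3.4},{"x":3.4,"y":-3.4},{"x":3.4,"y":-3.4},{"x":3.4,"y":-3.4},{"x":3.4,"y":-3.4},{"x":3.4,"y":-3.4},{"x":3.4,"y":-3.4},{"x":3.4,"y":-3.4},{"x":0}]'
cat > rel.py <<'E'
import sys
from h import *
# shift in tool axes (cm) and az (rad) from here to a target: x y z closing-yaw(deg)
o=get_obs(); R=cv2.Rodrigues(o['eef_rot'])[0]; t=np.array(list(map(float,sys.argv[1:4])))
yaw=np.degrees(np.arctan2(R[1,1],R[0,1])); d=(float(sys.argv[4])-yaw+90)%180-90
print('pos',o['eef_pos'].round(4),'yaw',yaw.round(1),'tilt',R[:,2].round(3),'shift cm',(R.T@(t-o['eef_pos'])*100).round(2),'az',-np.radians(d).round(3),'t',o['time_s'],'q',o['joint_positions'].round(2),'F',o['wrist_force'].round(1),'gap',o['finger_gap'])
E
python3 rel.py 0.479 -0.0554 0.22 -84.6
```

```text
pos [ 0.2152 -0.6127  0.2258] yaw -70.6 tilt [-0.001  0.002 -1.   ] shift cm [ 43.36 -43.83   0.66] az 0.244 t 0.1 q [ 1.5   0.5  -0.43  1.55  0.22  1.14 -0.21] F [ 0.  -0.1  1. ] gap 0.09211590689323361schema error: expected keys grip, x, y, z, ax, ay, az
```

The call was refused because every row needs all seven keys.

```bash
python3 -m creep '[{"grip":0,"x":1,"y":-1,"z":0,"ax":0,"ay":0,"az":0},{"grip":0,"x":3,"y":-3,"z":0,"ax":0,"ay":0,"az":0},{"grip":0,"x":3.4,"y":-3.4,"z":0,"ax":0,"ay":0,"az":0},{"grip":0,"x":3.4,"y":-3.4,"z":0,"ax":0,"ay":0,"az":0},{"grip":0,"x":3.4,"y":-3.4,"z":0,"ax":0,"ay":0,"az":0},{"grip":0,"x":3.4,"y":-3.4,"z":0,"ax":0,"ay":0,"az":0},{"grip":0,"x":3.4,"y":-3.4,"z":0,"ax":0,"ay":0,"az":0},{"grip":0,"x":3.4,"y":-3.4,"z":0,"ax":0,"ay":0,"az":0},{"grip":0,"x":3.4,"y":-3.4,"z":0,"ax":0,"ay":0,"az":0},{"grip":0,"x":3.4,"y":-3.4,"z":0,"ax":0,"ay":0,"az":0},{"grip":0,"x":3.4,"y":-3.4,"z":0,"ax":0,"ay":0,"az":0},{"grip":0,"x":0,"y":0,"z":0,"ax":0,"ay":0,"az":0}]'
python3 rel.py 0.479 -0.0554 0.22 -84.6
```

```text
time_s: 1.3
eef_pos: [0.4296, -0.1641, 0.2273]
eef_rot: [-3.092, -0.546, -0.003]
wrist_force: [-0.3, -0.4, 0.7]
finger_gap: 0.0918
pos [ 0.4296 -0.1641  0.2273] yaw -70.0 tilt [ 0.002  0.002 -1.   ] shift cm [ 8.36 -8.52  0.75] az 0.255 t 1.3 q [ 0.97  0.18 -0.72  2.    0.14  1.01 -1.05] F [-0.3 -0.4  0.7] gap 0.09178467140402871
```

```bash
python3 -m creep '[{"grip":0,"x":2.8,"y":-2.8,"z":0,"ax":0,"ay":0,"az":0},{"grip":0,"x":2.8,"y":-2.8,"z":0,"ax":0,"ay":0,"az":0},{"grip":0,"x":2.0,"y":-2.1,"z":0,"ax":0,"ay":0,"az":0},{"grip":0,"x":0.7,"y":-0.8,"z":0,"ax":0,"ay":0,"az":0},{"grip":0,"x":0,"y":0,"z":0,"ax":0,"ay":0,"az":0.12},{"grip":0,"x":0,"y":0,"z":0,"ax":0,"ay":0,"az":0.13},{"grip":0,"x":0,"y":0,"z":2,"ax":0,"ay":0,"az":0},{"grip":0,"x":0,"y":0,"z":2,"ax":0,"ay":0,"az":0},{"grip":0,"x":0,"y":0,"z":0,"ax":0,"ay":0,"az":0},{"grip":0,"x":0,"y":0,"z":0,"ax":0,"ay":0,"az":0}]'
python3 rel.py 0.479 -0.0554 0.062 -84.6
python3 - <<'E'
from h import *
c=capture('wrist'); t=capture('side')
cv2.imwrite('pics/w1.png',c['frame'])
np.savez('w1.npz',**c)
v,u=np.mgrid[0:420:2,0:560:2]; u=u.ravel();v=v.ravel()
P=np.array([pt(c,x,y) for x,y in zip(u,v)])
r=np.hypot(P[:,0]-.479,P[:,1]+.0554)
k=(r<.03)&(P[:,2]>.098)&(P[:,2]<.108); print('knob top',k.sum(),P[k].mean(0),P[k].min(0),P[k].max(0))
r=np.hypot(P[:,0]-.488,P[:,1]+.117)
k=(r<.02)&(P[:,2]>.045)&(P[:,2]<.055); print('post',k.sum(),P[k].mean(0) if k.any() else 0)
r=np.hypot(P[:,0]-.544,P[:,1]+.049)
k=(r<.05)&(P[:,2]>.06)&(P[:,2]<.072); print('gear top',k.sum(),P[k].mean(0),P[k].min(0),P[k].max(0))
E
```

```text
time_s: 2.3
eef_pos: [0.4767, -0.0648, 0.1867]
eef_rot: [-3.138, -0.137, 0.002]
wrist_force: [-0.5, 0.8, 0.3]
finger_gap: 0.0918
pos [ 0.4767 -0.0648  0.1867] yaw -85.0 tilt [-0.001  0.    -1.   ] shift cm [ 0.33 -0.91 12.47] az -0.007 t 2.3 q [ 0.7   0.29 -0.72  2.    0.24  0.94 -1.62] F [-0.5  0.8  0.3] gap 0.09184678554340239
knob top 162 [ 0.47968203 -0.05498139  0.10132937] [ 0.4674309  -0.0670436   0.09800515] [ 0.49074081 -0.0428797   0.10334457]
post 20 [ 0.48849243 -0.11670148  0.04785307]
gear top 489 [ 0.5450202  -0.04993514  0.06238035] [ 0.51032403 -0.082643    0.06000156] [ 0.57946215 -0.01260629  0.07079215]
```

View pics/w1.png

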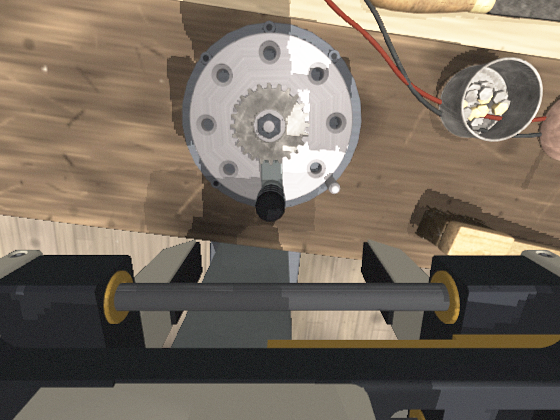

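The wrist view shows the knob at (270,203), the post at (335,187) and the gear at (269,126), all in line with the top view. The closing line runs across the arm, as it should. From here I shift sideways, descend until the pads are level with the knob's centre, and grip.

```bash
python3 -m creep '[{"grip":0,"x":0.35,"y":-0.9,"z":0,"ax":0,"ay":0,"az":0},{"grip":0,"x":0,"y":0,"z":2.5,"ax":0,"ay":0,"az":0},{"grip":0,"x":0,"y":0,"z":3,"ax":0,"ay":0,"az":0},{"grip":0,"x":0,"y":0,"z":3,"ax":0,"ay":0,"az":0},{"grip":0,"x":0,"y":0,"z":2.5,"ax":0,"ay":0,"az":0},{"grip":0,"x":0,"y":0,"z":1.5,"ax":0,"ay":0,"az":0},{"grip":0,"x":0,"y":0,"z":0,"ax":0,"ay":0,"az":0},{"grip":0,"x":0,"y":0,"z":0,"ax":0,"ay":0,"az":0}]'
python3 rel.py 0.4795 -0.0551 0.062 -84.6
```

```text
time_s: 3.2
eef_pos: [0.4808, -0.0547, 0.0625]
eef_rot: [-3.138, -0.139, -0.002]
wrist_force: [0.1, -0.5, 0.1]
finger_gap: 0.0918
pos [ 0.4808 -0.0547  0.0625] yaw -84.9 tilt [ 0.001  0.    -1.   ] shift cm [-0.14  0.03  0.05] az -0.006 t 3.2 q [ 0.57  0.5  -0.61  2.08  0.44  0.69 -1.82] F [ 0.1 -0.5  0.1] gap 0.0917704169843539
```

```bash
python3 -m creep '[{"grip":1,"x":-0.1,"y":0,"z":0,"ax":0,"ay":0,"az":0},{"grip":1,"x":0,"y":0,"z":0,"ax":0,"ay":0,"az":0},{"grip":1,"x":0,"y":0,"z":0,"ax":0,"ay":0,"az":0},{"grip":1,"x":0,"y":0,"z":0,"ax":0,"ay":0,"az":0},{"grip":1,"x":0,"y":0,"z":0,"ax":0,"ay":0,"az":0},{"grip":1,"x":0,"y":0,"z":0,"ax":0,"ay":0,"az":0},{"grip":1,"x":0,"y":0,"z":0,"ax":0,"ay":0,"az":0},{"grip":1,"x":0,"y":0,"z":0,"ax":0,"ay":0,"az":0},{"grip":1,"x":0,"y":0,"z":0,"ax":0,"ay":0,"az":0}]' 50
python3 rel.py 0.4795 -0.0551 0.062 -84.6
```

```text
time_s: 4.1
eef_pos: [0.479, -0.0552, 0.0617]
eef_rot: [-3.138, -0.138, 0.0]
wrist_force: [-0.6, -0.1, 0.1]
finger_gap: 0.0254
pos [ 0.479  -0.0552  0.0617] yaw -85.0 tilt [-0.  0. -1.] shift cm [ 0.05 -0.01 -0.03] az -0.006 t 4.1 q [ 0.57  0.5  -0.61  2.08  0.44  0.69 -1.82] F [-0.6 -0.1  0.1] gap 0.02537156167495771
```

The gap of 25.4 mm matches the 26 mm knob, so it is gripped. Now I pull it up.

```bash
python3 -m creep '[{"grip":1,"x":0,"y":0,"z":-0.5,"ax":0,"ay":0,"az":0},{"grip":1,"x":0,"y":0,"z":-0.5,"ax":0,"ay":0,"az":0},{"grip":1,"x":0,"y":0,"z":-0.5,"ax":0,"ay":0,"az":0},{"grip":1,"x":0,"y":0,"z":-0.4,"ax":0,"ay":0,"az":0},{"grip":1,"x":0,"y":0,"z":0,"ax":0,"ay":0,"az":0},{"grip":1,"x":0,"y":0,"z":0,"ax":0,"ay":0,"az":0}]'
python3 rel.py 0.4795 -0.0551 0.081 -84.6
python3 - <<'E'
from h import *
c=capture('side'); v,u=np.mgrid[190:235,265:305]; u=u.ravel();v=v.ravel()
P=np.array([pt(c,x,y) for x,y in zip(u,v)]); g=c['frame'][v,u]
cv2.imwrite('pics/s2.png',cv2.resize(c['frame'][170:270,220:340],(720,600),interpolation=cv2.INTER_CUBIC))
E
```

```text
time_s: 4.7
eef_pos: [0.4789, -0.0552, 0.0806]
eef_rot: [-3.138, -0.138, 0.0]
wrist_force: [3.0, 0.2, -12.8]
finger_gap: 0.025
pos [ 0.4789 -0.0552  0.0806] yaw -85.0 tilt [-0.  0. -1.] shift cm [ 0.06 -0.   -0.04] az -0.006 t 4.7 q [ 0.59  0.46 -0.63  2.07  0.41  0.73 -1.79] F [  3.    0.2 -12.8] gap 0.02501802507659954
```

View pics/s2.png

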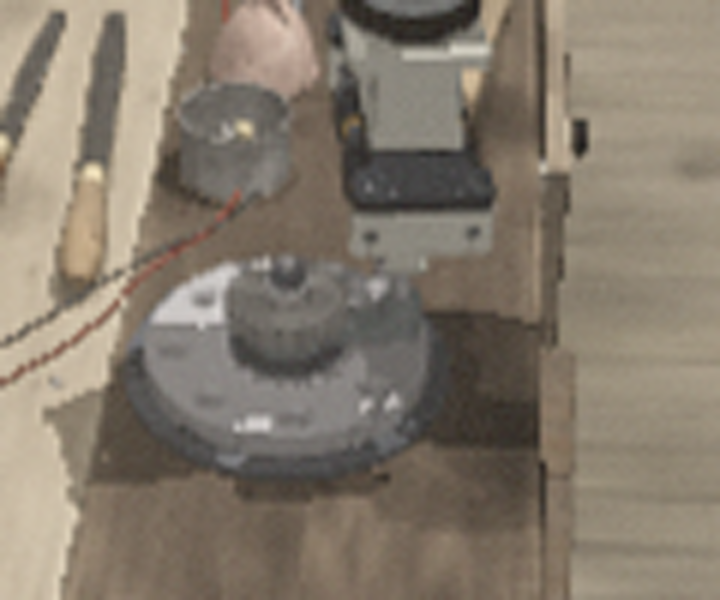

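The pull reads 12.8 N, which fits the spring at 19 mm plus the plunger's weight. The picture shows the gripper holding the knob with the fixture standing still. The swing is 11 steps of 0.0714 rad on the 66 mm arc, with the tool turning along.

```bash
python3 -m creep '[{"grip":1,"x":0.017,"y":0.471,"z":0,"ax":0,"ay":0,"az":-0.0714},{"grip":1,"x":0.017,"y":0.471,"z":0,"ax":0,"ay":0,"az":-0.0714},{"grip":1,"x":0.017,"y":0.471,"z":0,"ax":0,"ay":0,"az":-0.0714},{"grip":1,"x":0.017,"y":0.471,"z":0,"ax":0,"ay":0,"az":-0.0714},{"grip":1,"x":0.017,"y":0.471,"z":0,"ax":0,"ay":0,"az":-0.0714},{"grip":1,"x":0.017,"y":0.471,"z":0,"ax":0,"ay":0,"az":-0.0714},{"grip":1,"x":0.017,"y":0.471,"z":0,"ax":0,"ay":0,"az":-0.0714},{"grip":1,"x":0.017,"y":0.471,"z":0,"ax":0,"ay":0,"az":-0.0714},{"grip":1,"x":0.017,"y":0.471,"z":0,"ax":0,"ay":0,"az":-0.0714},{"grip":1,"x":0.017,"y":0.471,"z":0,"ax":0,"ay":0,"az":-0.0714},{"grip":1,"x":0.017,"y":0.471,"z":0,"ax":0,"ay":0,"az":-0.0714},{"grip":1,"x":0,"y":0,"z":0,"ax":0,"ay":0,"az":0}]'
python3 rel.py 0.5026 -0.1000 0.0806 -40
```

```text
time_s: 5.95
eef_pos: [0.5028, -0.0988, 0.0803]
eef_rot: [-2.843, -1.331, -0.002]
wrist_force: [3.2, 4.6, -12.7]
finger_gap: 0.0251
pos [ 0.5028 -0.0988  0.0803] yaw -39.8 tilt [ 0.     0.002 -1.   ] shift cm [-0.11  0.06 -0.03] az 0.003 t 5.95 q [ 0.78  0.57 -0.8   2.    0.56  0.81 -1.03] F [  3.2   4.6 -12.7] gap 0.025109457145551288
```

The position is within about 1 mm. I lower most of the way under grip, then open so the spring seats the plunger.

```bash
python3 -m creep '[{"grip":1,"x":0,"y":0,"z":0.4,"ax":0,"ay":0,"az":0},{"grip":1,"x":0,"y":0,"z":0.4,"ax":0,"ay":0,"az":0},{"grip":1,"x":0,"y":0,"z":0.4,"ax":0,"ay":0,"az":0},{"grip":1,"x":0,"y":0,"z":0.3,"ax":0,"ay":0,"az":0},{"grip":1,"x":0,"y":0,"z":0,"ax":0,"ay":0,"az":0},{"grip":1,"x":0,"y":0,"z":0,"ax":0,"ay":0,"az":0}]'
python3 rel.py 0.5026 -0.1000 0.0626 -40
```

```text
time_s: 6.55
eef_pos: [0.5028, -0.0987, 0.0658]
eef_rot: [-2.845, -1.329, -0.002]
wrist_force: [2.6, 3.7, -8.7]
finger_gap: 0.0249
pos [ 0.5028 -0.0987  0.0658] yaw -39.9 tilt [ 0.001  0.001 -1.   ] shift cm [-0.11  0.06  0.32] az 0.001 t 6.55 q [ 0.77  0.59 -0.78  2.    0.58  0.78 -1.05] F [ 2.6  3.7 -8.7] gap 0.024903283456190833
```

At 8.7 N the spring's pull still hangs on the gripper 4 mm above home, so the pin is in the hole and not resting on the plate. Now I open and rise.

```bash
python3 -m creep '[{"grip":0.4,"x":0,"y":0,"z":0,"ax":0,"ay":0,"az":0},{"grip":0.4,"x":0,"y":0,"z":0,"ax":0,"ay":0,"az":0},{"grip":0.2,"x":0,"y":0,"z":0,"ax":0,"ay":0,"az":0},{"grip":0.2,"x":0,"y":0,"z":0,"ax":0,"ay":0,"az":0},{"grip":0.2,"x":0,"y":0,"z":0,"ax":0,"ay":0,"az":0},{"grip":0.2,"x":0,"y":0,"z":-1,"ax":0,"ay":0,"az":0},{"grip":0.2,"x":0,"y":0,"z":-2.5,"ax":0,"ay":0,"az":0},{"grip":0.2,"x":0,"y":0,"z":-3,"ax":0,"ay":0,"az":0},{"grip":0.2,"x":0,"y":0,"z":-3,"ax":0,"ay":0,"az":0},{"grip":0.2,"x":0,"y":0,"z":-2.5,"ax":0,"ay":0,"az":0},{"grip":0.2,"x":0,"y":0,"z":0,"ax":0,"ay":0,"az":0},{"grip":0.2,"x":0,"y":0,"z":0,"ax":0,"ay":0,"az":0}]'
python3 rel.py 0.5026 -0.1000 0.08 -40
python3 - <<'E'
from h import *
c=capture('wrist'); s=capture('side')
v,u=np.mgrid[0:420:2,0:560:2]; u=u.ravel();v=v.ravel()
P=np.array([pt(c,x,y) for x,y in zip(u,v)])
r=np.hypot(P[:,0]-.5026,P[:,1]+.1)
k=(r<.03)&(P[:,2]>.09)&(P[:,2]<.13); print('knob top',k.sum(),P[k].mean(0),'z',np.percentile(P[k][:,2],[5,50,75,95]))
r=np.hypot(P[:,0]-.488,P[:,1]+.117)
k=(r<.02)&(P[:,2]>.044)&(P[:,2]<.055); print('post',k.sum(),P[k].mean(0) if k.any() else 0)
b=cv2.resize(s['frame'][170:270,220:340],(400,333),interpolation=cv2.INTER_CUBIC)
a=cv2.resize(c['frame'],(400,300)); b=b[:300]
cv2.imwrite('pics/end.png',np.hstack([a,b]))
E
```

```text
time_s: 7.75
eef_pos: [0.5027, -0.1004, 0.1865]
eef_rot: [2.846, 1.327, 0.001]
wrist_force: [-0.2, 0.3, 0.2]
finger_gap: 0.0737
pos [ 0.5027 -0.1004  0.1865] yaw -40.0 tilt [ 0.001 -0.001 -1.   ] shift cm [ 0.03 -0.05 10.65] az 0.0 t 7.75 q [ 0.9   0.41 -0.92  1.92  0.39  1.   -0.9 ] F [-0.2  0.3  0.2] gap 0.07369035465325026
knob top 184 [ 0.50440739 -0.09801613  0.10052919] z [0.09444059 0.10132358 0.1019081  0.10283868]
post 0 0
```

View pics/end.png

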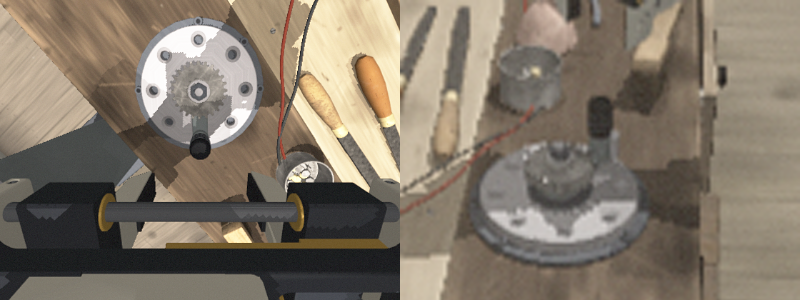

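The last view shows the arm now at the hole by the post, with the knob at (199,147) in the wrist half. The gripper is clear above it. The knob top reads 0.101–0.103 m, the same as at home before the pull. Knob to post is about 24.5 mm against the 32 mm limit. Handing in.

```bash
python3 -c "
from station import sign_off; print(sign_off())"
```

```text
the job is handed in; nothing more can be done
None
```

The plunger is home in the hole beside the post and the job is handed in. I gripped the knob, pulled it up about 19 mm and swung the arm +45° to that hole. I lowered it until the pin was in the hole, then opened and rose clear. The robot's clock stood at about 7.8 s before hand-in.

**Last checks:**
- **Plunger height:** the knob top reads 0.101–0.103 m, the same as when it was home at the start.
- **Right hole:** the knob is about 24.5 mm from the post, against the 32 mm limit. The post was hidden in the last view, so this uses its position measured earlier; the post is fixed.
- **Gripper:** it is clear of everything, with wrist force near zero.
- **Not measured:** I did not measure the arm's rest speed or the bystanders' final positions. The gripper went nowhere near the bystanders, and the nut tin and oil can look undisturbed in the last view.

One move call was refused for missing keys before anything moved; I sent it again in full.

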